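# Seat the filter cassette and lock its over-centre clamp

## Robot

A 6-joint arm with a two-finger parallel gripper is mounted at the origin on the work surface. World frame = base frame: x ahead of the robot, y to its left, z up, the work surface at z = 0. Lengths are in mm, angles in rad, forces in N, time in s.
With the tool pointing down it reaches from about 400 to 925 mm from the base axis. Payload 12.5 kg.
Tool frame: the origin (TCP) lies at the very end of the fingers, on their centre line; the grasp point (between the pads) lies 19 mm behind it (env.grasp_offset is the distance from the TCP to the grasp point, in mm); z points along the fingers, y is the direction in which the jaws open and shut (so a half turn about z gives the same grasp; the last joint's range is limited). The gripper opens to 95 mm and grips with 3 to 60 N. Pads are 20 mm wide; open, the fingers measure 119 mm over their backs; the gripper's body (75 mm by 180 mm) begins 59 mm behind the grasp point.
Start: joints at [1.047, 0.491, 1.559, -0, 1.092, -0.106], TCP at [253.58, 571.265, 214.661] pointing down, gripper open.
Joint ranges: [-3.1, 3.1], [-0.84, 2.19], [0.05, 2.79], [-1.13, 4.28], [0.06, 2.93], [-2.69, 2.69]. Speed limits (rad/s): [2.22, 2.22, 2.79, 3.14, 3.14, 3.14].

## Interface

Orientations are given as [roll, pitch, yaw] about the fixed x, y, z axes, in that order (R = Rz(yaw) Ry(pitch) Rx(roll)).
In Python, from cell import env gives the robot as it stands. The module is installed in compiled form; this text tells all that it offers.
- The arm moves only by the shell command python3 -m pendant 'ROWS'. ROWS is JSON, one flat list of numbers, 5 for each row, row after row: the shift along the tool's x, y, z as a fraction of full scale, then the turn about the tool's z as a fraction of full scale, then the gripper's target within -1 to 1 (shut at 1, half-way at 0, fully open at -1). In form: [x, y, z, turn, grip, x, y, z, turn, grip, ...]. A call has 1 to 10 rows; each row shifts and turns the commanded pose from where the row before left it, along the tool's axes as they then stand; what a row does not reach is not made up. Full scale, the value 1, is 0.4 m for a shift and 180 degrees for a turn. A row lasts 1/8 s, in which the tool goes at most 62.5 mm and 10.7 degrees, less where a joint would pass 70% of its speed; a pose out of reach is approached as far as the arm can. A call with a number of a shift or a turn outside -1 to 1 is refused whole. A call with a gripper value outside its range is refused whole. The fingers move at their own pace and stop on an object; the grip force is fixed at half the most. Time passes only in rows, so rows that do not move let the fingers close. It gives the time, the measured TCP pose, the force and the opening at its end, in the units of the state.
- env.state(): the state, without advancing time (a new reading comes with each control period).
- env.read_camera(name): name is "scene" or "top"; returns the picture (400x640x3 uint8, red, green, blue); there is no depth.
- env.camera_model(name): a dict with "fx", "fy", "cx", "cy" (pixels), "k1" (the pictures are not rectified: a ray, as slopes to the right and down, at radius r is drawn at 1 + k1 r^2 times it, then the intrinsics apply), "view" (4x4, takes a point from world to camera coordinates). Camera axes: x right, y down, z forward; pixel columns grow to the right and rows downward; lengths in mm; the calibration is good to about 2 mm. A picture is of the moment at which its call begins. camera_model takes no time and is no camera call.
- env.job_done(): hands the job in, once; it reports no verdict.
Trained networks look in the newest picture that a camera, given by its name, has taken for a name from the list of things; names that differ only in an ending like _2 or _b are one class to them, and where a whole thing is asked for, a point or a joint stands for the part that bears it (a point fixed in the world has none). Each returns a list of dicts, best first, with "confidence" (0 to 1); they miss things now and then, are a little off and sometimes report something else, mostly with a low value. They report only what shows in the picture. A call takes as long as a camera call.
- env.masks_of(thing, camera): "region" (400x640 bool, what is visible of it).
- env.landmark_of(thing, camera): "xyz" ([x, y, z] in mm, in world coordinates, good to about 4 mm: a listed point, or the origin of a listed thing).
The state is a dict: "t": time; "joints": joint angles; "qvel": joint speeds; "tau": joint torques, N m; "eef_pos": TCP position; "tcp_rot": TCP orientation; "ft_force": force on the tool from outside, world axes, zero at the start; "moment": the same for the moment, N m; "opening": opening from 0.0 (shut) to 1.0 (fully open).
Only numpy, scipy, OpenCV 4.12 (cv2) and the standard library are available. Lean on these libraries where they do the work, as an engineer would, in place of code of your own. Each camera call takes 0.05 s, during which the arm holds its last target.

## Task

Get the sample filter cassette ready for the next run: with your fingertips push the navy cassette along its guide rails until it is fully home against the end stop, then push the red clamp lever over, past its dead point, until it snaps down into lock and the rubber foot holds the cassette down. Only push: the cassette stays flat in the holder and is never lifted, and the things standing around the holder stay where they are.

Things in the scene. Friction and masses are not known exactly. Their poses are not given: they have to be found in the camera images.
- holder: Fixed filter holder, origin on the bench under the clamp bar's hinge; x along it: the way the cassette goes home and the lever falls; z up. Aluminium plate x -210 to 105, y +-56 mm, top 14 mm above the bench. White rails, 12 mm above the plate, inner faces y +-33.8 mm, from x -190 (open end) to -18. End stop face at x -18, 20 mm above the plate. Steel clamp bracket x -12 to 72, 60 mm wide, up to 88 mm high.
- cassette_mid (a point): Centre, half-way up, of the loose filter cassette: navy block with white band and eight white filters, 100 mm long (holder x), 64 wide, 26 high, 0.18 to 0.35 kg. Stands on the plate between the rails (2 mm play), centre 27 mm above the bench, 35 to 70 mm short of home towards holder -x; slides along the rails. The flat end face to push is 50 mm from here on the holder -x side.
- home (a point): Fixed point where the cassette's centre is when the cassette is fully home, its front face against the end stop; 27 mm above the bench, axes as the holder's.
- lever (a joint): Red clamp lever, rad. 0: open, leaning 10 degrees back from upright towards holder -x; grows as it falls to holder +x; 1.64: locked, 6 degrees above level. Starts at 0 to 0.15, stays where left. With the cassette home the foot meets it at about 1.1 and the push stiffens (up to 5 N at the grip) to the dead point at 1.43; past that a spring snaps it to 1.64. Released just short of that it springs back to 1.1.
- lever_grip (a point): Point on the axis of the lever's round red grip (16 mm thick), 90 mm from the lever's hinge; the grip reaches from 50 to 125 mm from the hinge. Push on the side that faces holder -x while the lever stands up and becomes its upper side as it goes down.
- lever_pivot (a point): The lever's hinge, fixed at holder x 56 mm, y 0, 76 mm above the bench; hinge line along holder y.
- presser: Black rubber foot, 18 mm across, on a sprung spindle 68 mm out on the steel clamp bar; origin at the centre of the pad's face. The bar hinges at holder x 0, 54 mm above the bench; open, it stands steeply over the end stop, up to 140 mm above the bench. It swings down with the lever and the foot presses the steel strip in the middle of the cassette (about 16 N locked).
- cassette: The same filter cassette; origin at the centre of its underside, x along the holder.
- vial_a: Bystander: amber vial, 27 mm across, 58 mm high; origin at the centre of its foot.
- vial_b: Bystander: a second vial, same as vial_a.
- beaker: Bystander: small glass beaker, 54 mm across, 70 mm high; origin at the centre of its foot.
- media_bottle: Bystander: clear bottle with a blue cap, 70 mm across, 145 mm high; origin at the centre of its foot.
- timer: Bystander: white bench timer lying flat, 64 x 64 x 18 mm; origin under its centre.
- wrench: Bystander: small steel wrench lying flat, 130 mm long along its x axis; origin under its middle.
- filter_box: Bystander: clear box of spare filters with a blue lid, 82 x 62 x 44 mm; origin under its centre.

How it is judged (in metres and radians):
On the way, in this order (a step that is already met when the one before it is completed fails the run):
1. the cassette is fully home against the end stop while the lever is still up (x of cassette_mid in the frame of home between -0.003 and 0.003 m and z of cassette_mid in the frame of home below 0.003 m and value of joint lever below 0.9 rad), for 0.2 s.
2. the lever is past its dead point in lock and the foot presses the cassette, still home (x of cassette_mid in the frame of home between -0.003 and 0.003 m and z of cassette_mid in the frame of home below 0.003 m and value of joint lever above 1.56 rad and contact force between presser and cassette above 8 N), for 0.2 s.
At the end, for the whole second after the job is handed in: The lever is in lock (joint above 1.56 rad; the stop is at 1.64), the rubber foot presses the cassette with more than 8 N, and the cassette lies flat (within 0.05 rad), still, and within 3 mm of its home point along the rails (all of step 2 and angle between cassette's own z axis and vertical below 0.05 rad and linear speed of cassette below 0.01 m/s); the robot touches nothing.
It fails at once if the cassette is lifted or carried (its centre rises by more than 8 mm) (height (world z) of cassette_mid above 0.035 m).
It fails at once if the cassette is tipped by more than 0.2 rad (angle between cassette's own z axis and vertical above 0.2 rad).
It fails at once if a bystander is moved by more than 15 mm (distance of any of vial_a, vial_b, beaker, media_bottle, timer, wrench, filter_box from where it was at the start of the episode above 0.015 m).
It also fails if it takes over 53 s, if anything falls off the work surface, if the arm or the gripper's body presses on something with over 40 N, if the wrist force passes 120 N, or if a joint passes its speed limit or range.

## Working session

There is one attempt and no reset: what is moved stays moved. The work goes in short steps, Python scripts to look and compute and a shell command to move; the robot and the scene stay as the last step left them, time stands still between calls to the robot, and variables do not carry over. Pictures are saved under pics/ and viewed, and the job is handed in when it is done.

```bash
mkdir -p pics; cat > h.py <<'E'
import numpy as np, cv2
from cell import env
def R(rpy):
    from scipy.spatial.transform import Rotation as r
    return r.from_euler('xyz',rpy).as_matrix()
def proj(p,cam):
    m=env.camera_model(cam); V=np.array(m['view']); c=V[:3,:3]@np.array(p,float)+V[:3,3]
    s=c[:2]/c[2]; s=s*(1+m['k1']*(s@s)); return np.array([m['fx']*s[0]+m['cx'],m['fy']*s[1]+m['cy']])
def ray(uv,cam,z):
    m=env.camera_model(cam); V=np.array(m['view'])
    d=np.array([(uv[0]-m['cx'])/m['fx'],(uv[1]-m['cy'])/m['fy']]); s=d.copy()
    for _ in range(20): s=d/(1+m['k1']*(s@s))
    D=V[:3,:3].T@np.array([s[0],s[1],1]); o=-V[:3,:3].T@V[:3,3]
    return o+D*(z-o[2])/D[2]
def snap(cam,name):
    im=env.read_camera(cam); cv2.imwrite('pics/'+name,cv2.cvtColor(im,cv2.COLOR_RGB2BGR)); return im
E
python3 - <<'E'
from h import *
np.set_printoptions(precision=1,suppress=True)
s=env.state(); print(s['t'],s['eef_pos'],s['tcp_rot'],s['opening'],env.grasp_offset)
for c in ('scene','top'):
    snap(c,c+'0.png')
    for t in ['holder','cassette_mid','home','lever_grip','lever_pivot','presser','vial_a','beaker','media_bottle','timer','wrench','filter_box']:
        print(c,t,[(np.array(d['xyz']),round(d['confidence'],2)) for d in env.landmark_of(t,c)][:3])
E
```

```text
0.0 [253.4 571.  214.1] [-3.1 -0.   2.7] 0.9978706461106179 18.8
scene holder [(array([521.5, -42.7,  -0.5]), 0.56)]
scene cassette_mid [(array([ 555. , -140.4,   32.1]), 0.67), (array([506.2,  13.9,  79.6]), 0.31)]
scene home [(array([ 543.5, -103.5,   26.9]), 0.81)]
scene lever_grip [(array([511.4,   3.4, 173.4]), 0.72)]
scene lever_pivot [(array([507.3,  13.8,  77.8]), 0.77)]
scene presser [(array([534.7, -81.1, 107.6]), 0.68), (array([ 542.1, -100.8,   26.2]), 0.31)]
scene vial_a [(array([413.7, -23.3,   4. ]), 0.83), (array([437.5, -98.3,   4.8]), 0.65)]
scene beaker [(array([667.6, -71.2,   0.3]), 0.57)]
scene media_bottle [(array([ 722.9, -171.3,    2.7]), 0.74), (array([537.3, -81.6, 107.3]), 0.47)]
scene timer [(array([352.1,  64.3,  -5. ]), 0.63), (array([512.6,   4. , 165.9]), 0.58)]
scene wrench [(array([624.2, 123.2,   1.3]), 0.85)]
scene filter_box [(array([ 451. , -257.5,    2. ]), 0.85)]
top holder [(array([522. , -38.7,   0.3]), 0.94)]
top cassette_mid [(array([ 551. , -137.4,   25.1]), 0.68)]
top home [(array([ 545.5, -104.5,   27.5]), 0.93)]
top lever_grip [(array([509.3,   4.2, 165.8]), 0.53)]
top lever_pivot [(array([507.8,  15.7,  77.4]), 0.91)]
top presser [(array([535.6, -86. , 105.7]), 0.4)]
top vial_a [(array([410.1, -18. ,   3.4]), 0.48), (array([ 433.1, -100.8,   -2.9]), 0.44)]
top beaker [(array([667.4, -65.6,   1.4]), 0.58)]
top media_bottle [(array([ 721.6, -169.9,   -1.4]), 0.75)]
top timer []
top wrench [(array([622.4, 122. ,   1.5]), 0.65)]
top filter_box [(array([ 453.6, -263.6,    3.1]), 0.62)]
```

View pics/scene0.png

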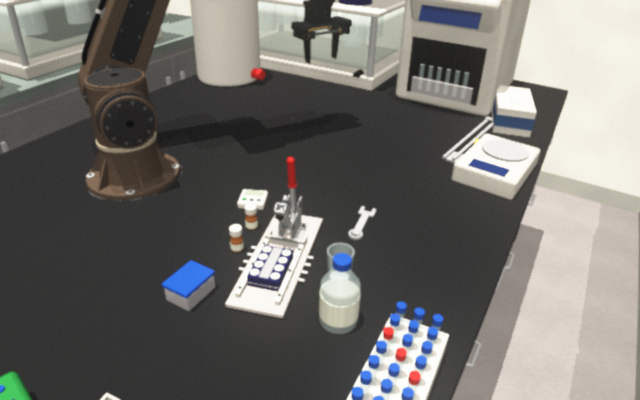

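View pics/top0.png

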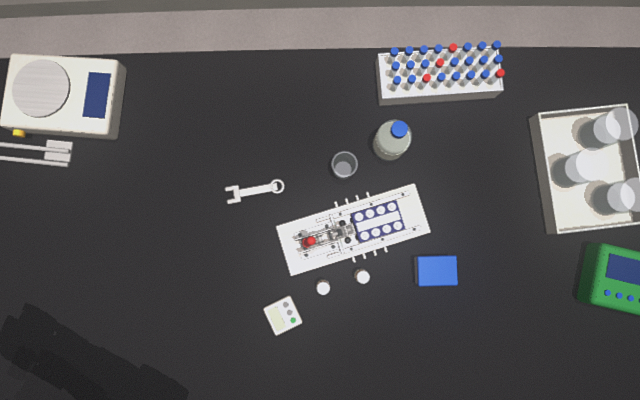

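```bash
python3 - <<'E'
from h import *
np.set_printoptions(precision=2,suppress=True)
# holder frame fit from landmarks: holder x: 0, home -68, pivot 56
P=np.array([[522,-40.2],[522,-40.2],[545,-104],[545,-104],[507.6,15]]);X=np.array([0,0,-68,-68,56])
A=np.c_[X,np.ones(5)]
c=np.linalg.lstsq(A,P,rcond=None)[0]; print(c, np.degrees(np.arctan2(c[0][1],c[0][0])))
s=env.state(); print(R(s['tcp_rot']))
E
```

```text
[[ -0.31   0.96]
 [523.38 -39.39]] 107.90974355448878
[[-0.91  0.41  0.  ]
 [ 0.41  0.91  0.  ]
 [ 0.    0.   -1.  ]]
```

The scene view shows the holder at about (277,262), the red lever at (291,172) and the cassette at (271,266). In the top view, the plate corners are near (277,225), (415,184), (430,233) and (291,275). The lever tip is at (309,241), and the vials, beaker and bottle stand beside the holder. The network's landmarks agree with this. Next I'll refine the holder frame from the plate outline.

```bash
cat >> h.py <<'E'
E
python3 - <<'E'
from h import *
from scipy.optimize import least_squares
np.set_printoptions(precision=2,suppress=True)
m=env.masks_of('holder','top')[0]; M=m['region'].astype(np.uint8)
im=cv2.imread('pics/top0.png')
hull=cv2.convexHull(np.vstack(cv2.findContours(M,0,2)[0])).reshape(-1,2).astype(float)
box=cv2.boxPoints(cv2.minAreaRect(hull.astype(np.float32))); print(m['confidence'],box)
q=np.array([ray(b,'top',14)[:2] for b in box]); print(q, np.linalg.norm(np.diff(q,axis=0),axis=1), q.mean(0))
# refine: bright plate corners
def f(p):
    x,y,a=p;u=np.array([np.cos(a),np.sin(a)]);v=np.array([-u[1],u[0]])
    return np.array([x,y])+np.array([[X*u[0]+Y*v[0],X*u[1]+Y*v[1]] for X,Y in [(-210,-56),(-210,56),(105,56),(105,-56)]])
from itertools import permutations
best=None
for pm in permutations(range(4)):
    r=least_squares(lambda p:(f(p)-q[list(pm)]).ravel(),[522,-40,np.radians(107.5)])
    if best is None or r.cost<best.cost: best=r
x,y,a=best.x; print(best.x,np.degrees(a),best.cost)
def H(X,Y,Z): 
    return [x+X*np.cos(a)-Y*np.sin(a),y+X*np.sin(a)+Y*np.cos(a),Z]
for pts,c in [([(-210,-56,14),(-210,56,14),(105,56,14),(105,-56,14)],(0,0,255)),([(-190,-33.8,26),(-190,33.8,26),(-18,33.8,26),(-18,-33.8,26)],(0,255,0))]:
    for cam in ['top']:
        pp=np.array([proj(H(*t),cam) for t in pts]); 
        im=cv2.polylines(im,[np.round(pp*1).astype(int)],True,c,1)
cv2.imwrite('pics/ov0.png',cv2.resize(im[150:310,240:460],None,fx=3.5,fy=3.5,interpolation=cv2.INTER_CUBIC))
for c in('top','scene'):
  for t,d in [('mid',env.landmark_of('cassette_mid',c)[:1]),('grip',env.landmark_of('lever_grip',c)[:1]),('piv',env.landmark_of('lever_pivot',c)[:1])]:
    if d:
      w=np.array(d[0]['xyz']);dx=w[:2]-[x,y];print(c,t,dx@[np.cos(a),np.sin(a)],dx@[-np.sin(a),np.cos(a)],w[2])
E
```

```text
0.76 [[273.94 223.4 ]
 [413.61 179.75]
 [431.44 236.8 ]
 [291.77 280.45]]
[[ 550.2    80.53]
 [ 641.1  -222.68]
 [ 517.24 -257.21]
 [ 428.02   43.01]] [316.54 128.58 313.2 ] [534.14 -89.09]
[ 549.13 -139.4     5.  ] 286.58200093629955 132.59495017070893
top mid -1.3853231753777684 2.368347056240656 25.1
top grip -148.99715173341605 2.8133973368936216 165.8
top piv -160.44697384080007 4.657732910822747 77.4
scene mid 2.631462859321942 5.3458342436927495 32.1
scene grip -147.63110857766986 4.59775327017566 173.4
scene piv -158.76868417143197 3.636290897934975 77.8
```

View pics/ov0.png

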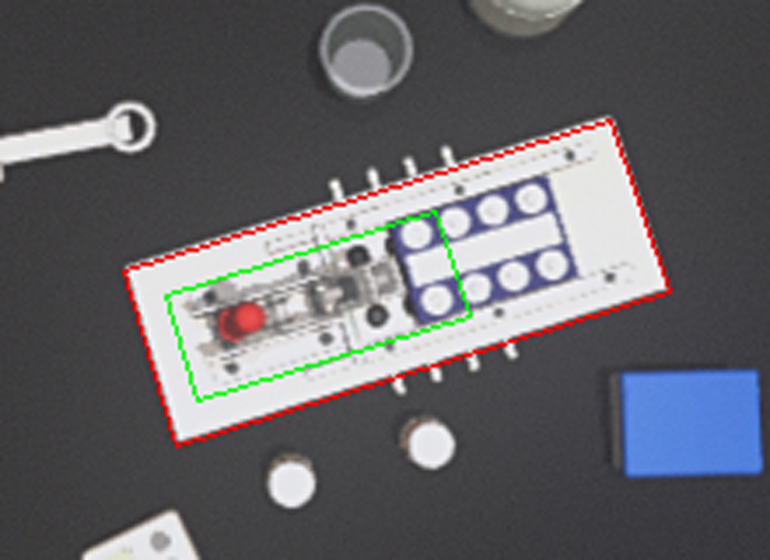

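```bash
cat >> h.py <<'E'
O=np.array([520.6,-38.4,0]);A=np.radians(106.58)
HR=np.array([[np.cos(A),-np.sin(A),0],[np.sin(A),np.cos(A),0],[0,0,1]])
def toH(w): return HR.T@(np.array(w)-O)
def goto(X,Y,Z):
    s=env.state(); Rt=R(s['tcp_rot']); d=HR@np.array([X,Y,Z])+O-s['eef_pos']
    ty=np.degrees(np.arctan2(Rt[1,1],Rt[0,1]))
    print('t',round(s['t'],2),'H',toH(s['eef_pos']).round(1),'F',(HR.T@np.array(s['ft_force'])).round(1),'toolmm',(Rt.T@d).round(1),'scale',(Rt.T@d/400).round(4),'turn',round(ty-16.58,2),'tilt',Rt[:,2].round(3))
E
python3 -c "
from h import *
goto(-180,0,260)"
python3 -m pendant '[0,0,-0.12,0.0536,1,0,0,0,0.0536,1,0,0,0,0.0536,1,0,0,0,0.0536,1,0,0,0,0.0536,1]'
python3 -c "
from h import *
goto(-180,0,260)"
```

```text
t 1.65 H [660.5  81.9 214.6] F [0.5 0.2 0.6] toolmm [-608.4 -585.7  -45.4] scale [-1.5209 -1.4643 -0.1135] turn 49.48 tilt [ 0.  0. -1.]
t: 2.28
eef_pos: [253.6, 571.2, 262.7]
tcp_rot: [3.142, -0.0, 1.876]
ft_force: [-0.3, -0.6, 0.9]
opening: 0.531
t 2.27 H [660.5  82.  262.7] F [-0.5  0.5  0.9] toolmm [-841.7   68.4    2.6] scale [-2.1042  0.1711  0.0066] turn 0.92 tilt [ 0.  0. -1.]
```

```bash
python3 -m pendant '[-0.15,0.0122,0,0.005,1,-0.15,0.0122,0,0,1,-0.15,0.0122,0,0,1,-0.15,0.0122,0,0,1,-0.15,0.0122,0,0,1,-0.15,0.0122,0,0,1,-0.15,0.0122,0,0,1,-0.15,0.0122,0,0,1,-0.15,0.0122,0,0,1,-0.15,0.0122,0,0,1]'
python3 -c "
from h import *
goto(-182,0,100)"
```

```text
t: 3.52
eef_pos: [476.3, 9.8, 262.9]
tcp_rot: [3.141, 0.0, 1.866]
ft_force: [0.4, 0.7, 0.3]
opening: 0.002
t 3.52 H [ 58.8  28.8 262.9] F [ 0.6 -0.6  0.3] toolmm [-240.9   27.3  163. ] scale [-0.6024  0.0681  0.4075] turn 0.33 tilt [ 0.001  0.    -1.   ]
```

```bash
python3 -m pendant '[-0.15,0.017,0,0.0018,1,-0.15,0.017,0,0,1,-0.15,0.017,0,0,1,-0.15,0.017,0,0,1,0,0,0.135,0,1,0,0,0.135,0,1,0,0,0.135,0,1,0,0,0,0,1]'
python3 - <<'E'
from h import *
goto(-182,0,22)
snap('scene','s1.png');snap('top','t1.png')
a=cv2.imread('pics/s1.png')[150:330,190:390];b=cv2.imread('pics/t1.png')[130:310,250:450]
cv2.imwrite('pics/c1.png',cv2.resize(np.hstack([a,b]),None,fx=2,fy=2,interpolation=2))
E
```

```text
t: 4.53
eef_pos: [569.2, -209.6, 97.7]
tcp_rot: [-3.137, -0.005, 1.86]
ft_force: [0.9, -0.5, 1.2]
opening: 0.005
t 4.53 H [-178.     2.3   97.7] F [-0.7 -0.7  1.2] toolmm [-4.4  2.7 75.6] scale [-0.011   0.0067  0.1891] turn 0.01 tilt [-0.006  0.003 -1.   ]
```

View pics/c1.png

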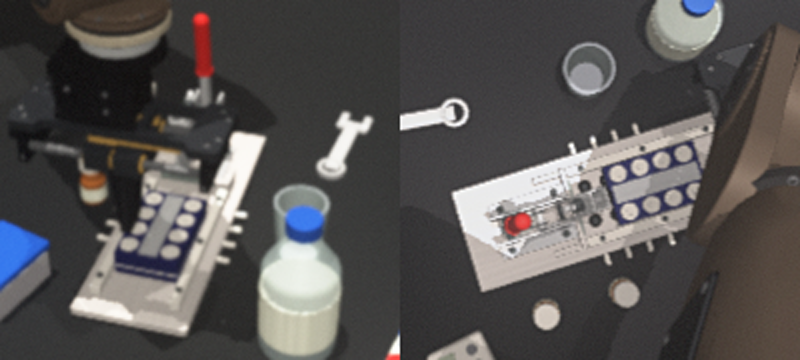

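```bash
python3 - <<'E'
from h import *
for p in [(569.2,-209.6,97.7),tuple(O+HR@[-178,2.3,14]),tuple(O+HR@[-155,0,14]),tuple(O+HR@[-155,32,14]),tuple(O+HR@[-155,-32,14])]:
    u=proj(p,'scene');print(u,(u-[190,150])*2)
print(env.state()['eef_pos'])
E
```

```text
[254.69924507 261.87525754] [129.39849014 223.75051509]
[256.91732219 296.25092134] [133.83464438 292.50184268]
[262.09176599 288.26879802] [144.18353197 276.53759604]
[246.3166204  285.21379732] [112.6332408  270.42759464]
[278.10325818 291.35045904] [176.20651635 282.70091808]
[ 571.35891627 -210.54501624  101.98693647]
```

The projected tip pixel (129,224) matches the fingertip in the scene crop at (130,225). The cassette's rear bottom edge, about (117,268) to (177,277), matches the expected holder x of about -153. Descending.

```bash
python3 -m pendant '[-0.01,0.004,0.08,0,1,0,0,0.08,0,1,0,0,0.03,0,1,0,0,0,0,1,0,0,0,0,1]'
python3 -c "
from h import *
goto(-130,0,24)"
```

```text
t: 5.25
eef_pos: [574.2, -214.0, 26.4]
tcp_rot: [3.14, 0.002, 1.861]
ft_force: [-0.2, -0.4, 0.3]
opening: 0.004
t 5.25 H [-183.6   -1.3   26.4] F [-0.3  0.3  0.3] toolmm [53.6 -1.3  2.3] scale [ 0.134  -0.0032  0.0057] turn 0.02 tilt [ 0.002 -0.001 -1.   ]
```

```bash
python3 -m pendant '[0.03,0,0.005,0,1,0.015,0,0,0,1,0.01,0,0,0,1,0.01,0,0,0,1,0.01,0,0,0,1,0.01,0,0,0,1,0.01,0,0,0,1,0.01,0,0,0,1,0,0,0,0,1]'
python3 -c "
from h import *
goto(-130,0,24)"
```

```text
t: 6.38
eef_pos: [561.1, -172.9, 22.5]
tcp_rot: [-3.141, -0.001, 1.861]
ft_force: [0.4, -0.1, 1.0]
opening: 0.003
t 6.38 H [-140.4   -0.4   22.5] F [-0.2 -0.4  1. ] toolmm [10.4 -0.4 -1.5] scale [ 0.0261 -0.001  -0.0039] turn 0.03 tilt [-0.001  0.001 -1.   ]
```

Now I'll push the last stretch in small steps and watch for force against the stop.

```bash
python3 -m pendant '[0.008,0,0,0,1,0.006,0,0,0,1,0.006,0,0,0,1,0,0,0,0,1]'
python3 - <<'E'
from h import *
goto(-130,0,24)
snap('scene','s2.png');a=cv2.imread('pics/s2.png')[170:310,200:340]
cv2.imwrite('pics/c2.png',cv2.resize(a,None,fx=4,fy=4,interpolation=2))
for d in env.landmark_of('cassette_mid','scene'): print(toH(d['xyz']),d['confidence'])
E
```

```text
t: 6.88
eef_pos: [559.0, -165.5, 22.6]
tcp_rot: [-3.141, -0.0, 1.861]
ft_force: [-0.1, 0.4, 0.5]
opening: 0.005
t 6.88 H [-132.7   -0.5   22.6] F [ 0.4 -0.   0.5] toolmm [ 2.7 -0.5 -1.4] scale [ 0.0069 -0.0012 -0.0036] turn 0.03 tilt [-0.  0. -1.]
[-71.48492242  -3.54906563  30.5       ] 0.64
```

View pics/c2.png

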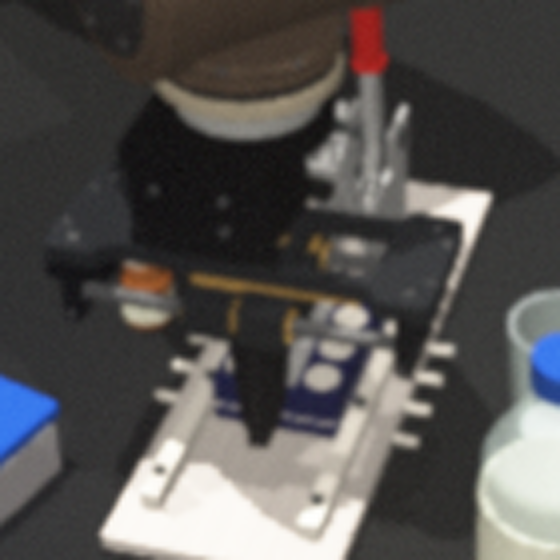

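The picture shows the finger behind the cassette's end face at about (262,430) in the crop. The cassette is between the rails and about 3-4 mm short of home. Pushing on until there is contact force.

```bash
python3 -m pendant '[0.004,0,0,0,1,0.004,0,0,0,1,0,0,0,0,1]'
python3 -c "
from h import *
goto(-130,0,24)"
python3 -m pendant '[0.004,0,0,0,1,0,0,0,0,1]'
python3 -c "
from h import *
goto(-130,0,24)"
```

```text
t: 7.35
eef_pos: [558.2, -162.6, 22.6]
tcp_rot: [3.142, -0.0, 1.86]
ft_force: [0.0, 0.1, 0.3]
opening: 0.009
t 7.35 H [-129.7   -0.6   22.6] F [ 0.1 -0.   0.3] toolmm [-0.3 -0.6 -1.4] scale [-0.0007 -0.0015 -0.0034] turn 0.02 tilt [ 0.  0. -1.]
t: 7.6
eef_pos: [558.4, -162.4, 22.9]
tcp_rot: [3.14, 0.002, 1.861]
ft_force: [0.7, -9.4, 0.0]
opening: 0.003
t 7.6 H [-129.6   -0.9   22.9] F [-9.2  2.   0. ] toolmm [-0.4 -0.9 -1.1] scale [-0.0009 -0.0022 -0.0027] turn 0.03 tilt [ 0.002 -0.002 -1.   ]
```

The stop pushes back with 9 N at the expected place. I'll press slightly more, hold, then back off and look.

```bash
python3 -m pendant '[0.003,0,0,0,1,0,0,0,0,1,0,0,0,0,1]'
python3 -c "
from h import *
goto(-130,0,24)"
python3 -m pendant '[-0.03,0,0,0,1,-0.03,0,0,0,1,0,0,-0.15,0,1,0,0,-0.15,0,1,0,0,-0.15,0,1,0,0,-0.05,0,1,0,0,0,0,1]'
python3 - <<'E'
from h import *
goto(18,0,215)
for c in ('scene','top'):
    snap(c,c+'3.png')
    for t in ('cassette_mid','home','lever_grip','lever_pivot','presser'):
        for d in env.landmark_of(t,c)[:1]: print(c,t,toH(d['xyz']).round(1),round(d['confidence'],2))
a=cv2.imread('pics/scene3.png')[140:320,210:360];b=cv2.imread('pics/top3.png')[170:290,260:440]
cv2.imwrite('pics/c3.png',np.hstack([cv2.resize(a,(300,360)),cv2.resize(b,(500,360))]))
E
```

```text
t: 7.98
eef_pos: [558.6, -162.3, 23.2]
tcp_rot: [3.139, 0.004, 1.861]
ft_force: [0.2, -16.2, -0.1]
opening: 0.004
t 7.97 H [-129.6   -1.1   23.2] F [-15.5   4.4  -0.1] toolmm [-0.4 -1.1 -0.8] scale [-0.0009 -0.0027 -0.002 ] turn 0.03 tilt [ 0.003 -0.003 -1.   ]
t: 8.85
eef_pos: [564.7, -183.4, 224.0]
tcp_rot: [3.139, 0.002, 1.86]
ft_force: [0.4, -0.5, -1.2]
opening: 0.006
t 8.85 H [-151.5   -0.9  224. ] F [-0.6 -0.3 -1.2] toolmm [169.5  -0.9   8.7] scale [ 0.4238 -0.0021  0.0217] turn 0.01 tilt [ 0.003 -0.001 -1.   ]
scene cassette_mid [-69.1  -0.8  28.3] 0.78
scene home [-66.9  -4.   24.5] 0.59
scene lever_grip [ 40.9  -5.8 167.6] 0.67
scene lever_pivot [53.5 -2.7 78. ] 0.93
scene presser [-44.2  -4.8 106.8] 0.55
top cassette_mid [-66.4  -0.1  24.4] 0.83
top home [-72.6  -5.7  24.6] 0.63
top lever_grip [ 42.2  -0.2 163.8] 0.58
top lever_pivot [56.9 -3.4 77.5] 0.79
top presser [-52.4  -2.2 110.4] 0.6
```

View pics/c3.png

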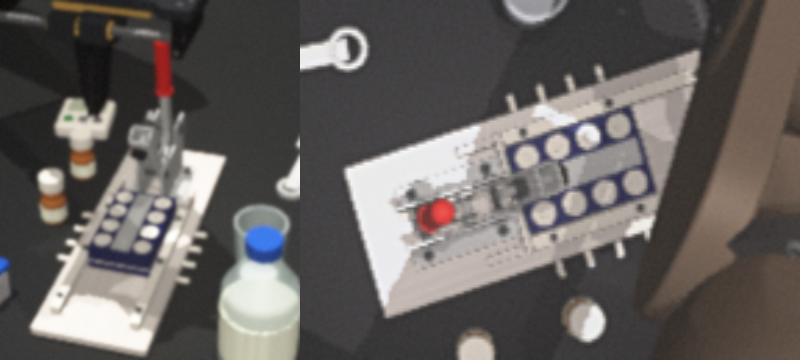

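The cassette is home: the networks put its middle at x -66 to -69, against -68 expected. The lever is still up, with the grip at x 41, z 166. The things around the holder haven't moved. Moving to the space behind the lever grip.

```bash
python3 -m pendant '[0.125,0.004,0,0,1,0.125,0,0,0,1,0.125,0,0,0,1,0,0,0,0,1,0,0,0.08,0,1,0,0,0.08,0,1,0,0,0,0,1]'
python3 - <<'E'
from h import *
goto(20,-2.5,161)
snap('scene','s4.png');a=cv2.imread('pics/s4.png')[120:300,200:400]
cv2.imwrite('pics/c4.png',cv2.resize(a,None,fx=3,fy=3,interpolation=2))
E
```

```text
t: 10.32
eef_pos: [522.4, -39.3, 157.1]
tcp_rot: [-3.138, -0.002, 1.86]
ft_force: [-0.7, 0.1, 0.4]
opening: 0.007
t 10.32 H [ -1.4  -1.5 157.1] F [0.3 0.6 0.4] toolmm [21.4  1.  -3.8] scale [ 0.0536  0.0026 -0.0096] turn -0.02 tilt [-0.003  0.001 -1.   ]
```

View pics/c4.png

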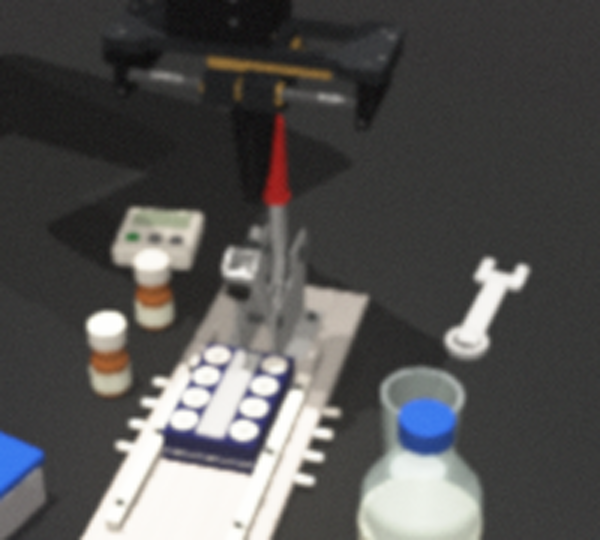

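```bash
python3 - <<'E'
from h import *
f=lambda *h:(proj(O+HR@np.array(h),'scene')-[200,120])*3
print('tip',f(-1.4,-1.5,157),'tip at contact',f(22,-1.5,157))
for y in (-4,-2,0,2): print(y,'lever z157',f(42,y,157),'z199',f(35,y,199),'r50',f(47.5,y,125))
E
```

```text
tip [255.10645342 192.64299562] tip at contact [265.0645688  175.61405217]
-4 lever z157 [276.74329359 162.06280129] z199 [273.50583067 112.88839079] r50 [279.16458709 197.62487866]
-2 lever z157 [273.9686417 161.6743169] z199 [270.65370458 112.509458  ] r50 [276.44685415 197.2304508 ]
0 lever z157 [271.19626549 161.28618382] z199 [267.80399901 112.13091272] r50 [273.73129366 196.83634902]
2 lever z157 [268.42616718 160.8984023 ] z199 [264.95671633 111.7527551 ] r50 [271.01790773 196.4425736 ]
```

```bash
python3 -m pendant '[0.03,0.004,-0.01,0,1,0.022,0,0,0,1,0.0425,0,-0.0075,0,1,0.0325,0,0,0,1,0.025,0,0.003,0,1,0.03,0,0.0075,0,1,0.025,0,0.01,0,1,0,0,0,0,1]'
python3 - <<'E'
from h import *
goto(82,-3,156)
snap('scene','s5.png');a=cv2.imread('pics/s5.png')[120:300,200:400]
cv2.imwrite('pics/c5.png',cv2.resize(a,None,fx=3,fy=3,interpolation=2))
for d in env.landmark_of('lever_grip','scene')[:1]: print(toH(d['xyz']).round(1),d['confidence'])
E
```

```text
t: 11.38
eef_pos: [500.4, 41.6, 157.0]
tcp_rot: [-3.141, -0.0, 1.861]
ft_force: [0.5, -0.0, 0.1]
opening: 0.003
t 11.38 H [ 82.5  -3.5 157. ] F [-0.1 -0.4  0.1] toolmm [-0.5 -0.5  1. ] scale [-0.0012 -0.0012  0.0024] turn 0.07 tilt [-0.001  0.    -1.   ]
[101.6  -2.8 155.8] 0.57
```

View pics/c5.png

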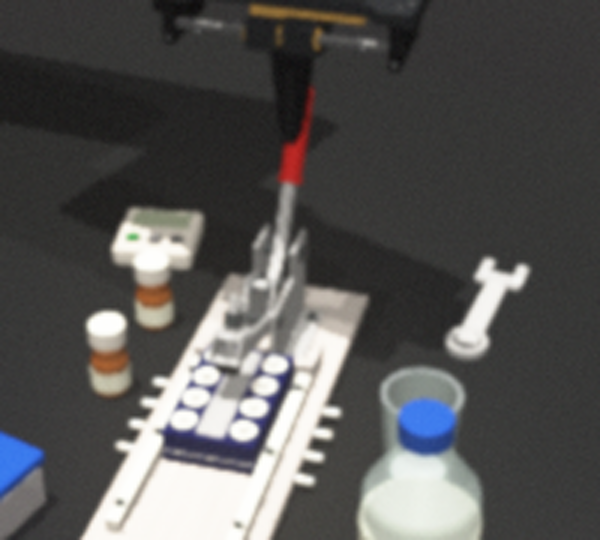

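The lever follows the finger and is at about 30 degrees past upright, with the finger against the grip at about (292,135). The bar is swinging down towards the cassette. Continuing the arc.

```bash
python3 -m pendant '[0.024,0,0.015,0,1,0.024,0,0.0175,0,1,0.021,0,0.02,0,1,0.0175,0,0.0225,0,1,0,0,0,0,1]'
python3 -c "
from h import *
goto(122,-3,119)"
python3 -m pendant '[0.0125,0,0.02,0,1,0.01,0,0.02,0,1,0.005,0,0.015,0,1,0.004,0,0.015,0,1,0,0,0,0,1]'
python3 - <<'E'
from h import *
goto(131,-3,97)
snap('scene','s6.png');a=cv2.imread('pics/s6.png')[120:300,200:400]
cv2.imwrite('pics/c6.png',cv2.resize(a,None,fx=3,fy=3,interpolation=2))
for d in env.landmark_of('lever_grip','scene')[:1]: print(toH(d['xyz']).round(1),d['confidence'])
E
```

```text
t: 12.1
eef_pos: [490.8, 74.6, 126.9]
tcp_rot: [-3.141, -0.0, 1.861]
ft_force: [-0.5, -1.4, 3.1]
opening: 0.003
t 12.1 H [116.8  -3.7 126.9] F [-1.2  0.9  3.1] toolmm [ 5.2 -0.7  7.9] scale [ 0.013  -0.0017  0.0197] turn 0.06 tilt [-0.001  0.    -1.   ]
t: 12.72
eef_pos: [487.1, 86.3, 98.9]
tcp_rot: [-3.141, -0.0, 1.861]
ft_force: [0.4, 0.0, 0.9]
opening: 0.007
t 12.72 H [129.1  -3.4  98.9] F [-0.1 -0.4  0.9] toolmm [ 1.9 -0.4  1.9] scale [ 0.0048 -0.0011  0.0048] turn 0.02 tilt [-0.001  0.    -1.   ]
[149.3  -6.2  91.3] 0.59
```

View pics/c6.png

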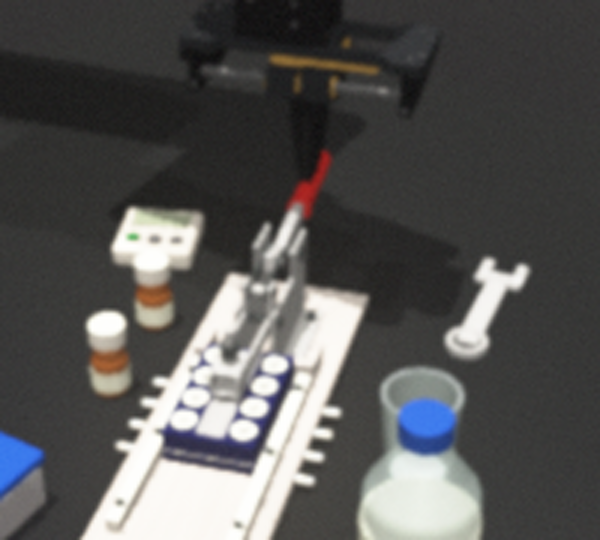

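The force has dropped to zero, so the lever has snapped over. I'll tap down gently to check it's on the stop, then retreat and look.

```bash
python3 -m pendant '[0.002,0,0.01,0,1,0,0,0.006,0,1,0,0,0,0,1]'
python3 -c "
from h import *
goto(131,-3,92)"
python3 -m pendant '[0,0,-0.06,0,1,0,0,-0.14,0,1,0,0,-0.14,0,1,0.1,0,0,0,1,0.15,0,0,0,1,0.15,0,0,0,1,0,0,0,0,1]'
python3 - <<'E'
from h import *
goto(131,-3,92)
for c in ('scene','top'):
    snap(c,c+'7.png')
    for t in ('cassette_mid','home','lever_grip','presser','vial_a','beaker','media_bottle','timer','wrench','filter_box'):
        for d in env.landmark_of(t,c)[:2]: print(c,t,toH(d['xyz']).round(1),np.round(d['xyz'],1),round(d['confidence'],2))
a=cv2.imread('pics/scene7.png')[140:320,210:360];b=cv2.imread('pics/top7.png')[170:290,260:440]
cv2.imwrite('pics/c7.png',np.hstack([cv2.resize(a,(300,360)),cv2.resize(b,(500,360))]))
f=lambda *h:(proj(O+HR@np.array(h),'scene'))
for j in (1.1,1.3,1.43,1.64):
    p=j-np.radians(10); print(j,f(55+125*np.sin(p),-3,76+125*np.cos(p)),f(55+50*np.sin(p),-3,76+50*np.cos(p)))
E
```

```text
t: 13.2
eef_pos: [487.1, 87.0, 93.0]
tcp_rot: [-3.142, -0.0, 1.86]
ft_force: [0.9, 0.1, 0.5]
opening: 0.004
t 13.2 H [129.8  -3.7  93. ] F [-0.1 -0.9  0.5] toolmm [ 1.2 -0.7  1. ] scale [ 0.0031 -0.0018  0.0024] turn 0.01 tilt [-0.  0. -1.]
t: 14.08
eef_pos: [440.0, 243.2, 229.1]
tcp_rot: [3.141, -0.0, 1.865]
ft_force: [0.3, -1.2, -0.3]
opening: 0.004
t 14.07 H [292.9  -3.1 229.1] F [-1.2  0.1 -0.3] toolmm [-162.   -1.  137.] scale [-0.4049 -0.0024  0.3426] turn 0.29 tilt [ 0.  0. -1.]
scene cassette_mid [-69.   -2.   30.4] [ 542.2 -104.    30.4] 0.74
scene cassette_mid [ -74.1 -129.7   -0.9] [666.1 -72.4  -0.9] 0.62
scene home [-65.3  -5.7  25.7] [544.7 -99.4  25.7] 0.8
scene lever_grip [142.2  -7.6  90.5] [487.3 100.1  90.5] 0.63
scene lever_grip [ -71.  -133.3    1.3] [668.6 -68.4   1.3] 0.58
scene presser [146.2  -4.7  91.6] [483.4 103.1  91.6] 0.61
scene presser [-66.5  -1.7  43. ] [ 541.2 -101.6   43. ] 0.51
scene vial_a [46.3 98.4  0.8] [413.1 -22.1   0.8] 0.77
scene vial_a [-38.3  94.7  -0.4] [ 4.408e+02 -1.021e+02 -4.000e-01] 0.76
scene beaker [ -73.4 -129.     1.3] [665.2 -
[... 827 characters left out ...]
   6.1] [666.7 -69.    6.1] 0.84
top beaker [ 124.6 -143.5    5.5] [622.6 122.    5.5] 0.18
top media_bottle [-183.4 -152.    -1. ] [ 718.6 -170.8   -1. ] 0.78
top media_bottle [147.9  -0.3  88.5] [478.7 103.4  88.5] 0.47
top timer [144.1 125.6  -1.2] [359.1  63.9  -1.2] 0.76
top wrench [ 124.8 -145.3    2.5] [624.2 122.7   2.5] 0.66
top filter_box [-192.1  129.4    5.1] [ 451.4 -259.4    5.1] 0.74
top filter_box [-3.1 -0.5  1.4] [522.  -41.2   1.4] 0.54
1.1 [305.61702365 152.4637793 ] [298.56210766 182.45053737]
1.3 [306.9569937  158.19198341] [299.17478211 184.58269328]
1.43 [307.53916763 162.7159813 ] [299.45482876 186.34512965]
1.64 [307.99839168 171.11846094] [299.70182394 189.72709506]
```

View pics/c7.png

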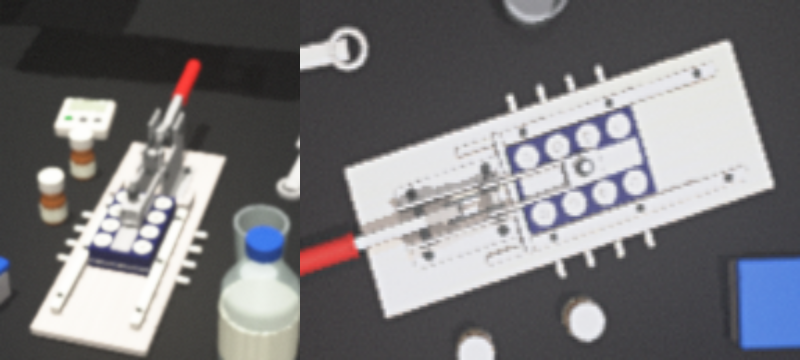

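View pics/scene7.png

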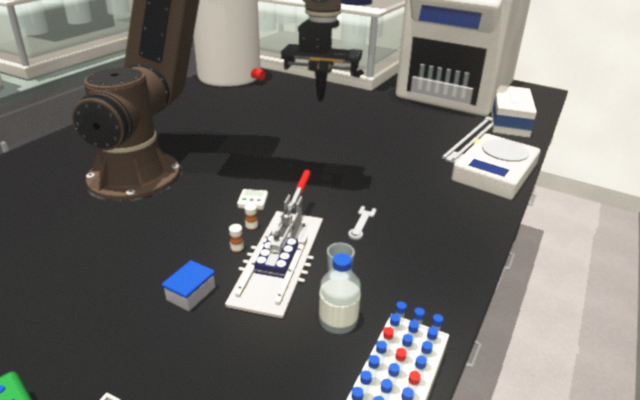

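The grip tip is at scene pixel (307,171). The lock position (1.64 rad) should put it at row 171, and the dead point at row 163, so the lever is locked. The foot is on the strip in the middle of the cassette, and the arm is clear.

```bash
python3 -c "
from cell import env
print(env.job_done(), env.state()['t'])"
```

```text
the job is handed in; nothing more can be done
the job is handed in; nothing more can be done
```

The cassette is home and the clamp lever is locked down on it. I handed the job in at about 15 s of the 53 s allowed; no verdict was reported.

**Cassette:** I pushed its end face with closed fingertips along the rails until the end stop pushed back, with about 16 N held. The lever was still up at that point.

**Lever:** I pushed the grip over along its arc. The force rose to about 3 N as the foot met the cassette, then fell to zero as the lever snapped over.

**Last checks:**
- **Cassette position:** both cameras put its centre at holder x -68 to -69 mm, against -68 for home.
- **Lever lock:** the grip tip showed at image row 171, which matches the lock position of 1.64 rad. The dead point would be at row 163.
- **Foot:** both cameras place it on the middle of the cassette.
- **Bystanders:** all were where they started, within the networks' error.
- **Arm:** it was clear of everything.

**Not confirmed:**
- **Foot force:** I could not measure it directly.
- **Tap on the locked lever:** a light tap down to the expected height met no resistance, so it neither confirmed nor contradicted the lock.
- **Network readings:** for the fixed home point they scattered by 3 to 9 mm, mostly sideways, and a few weak detections were plainly wrong, so I ignored them.

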